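Hang a scent tile in the jar by its spring clip

TASK

Squeeze the yellow spring clip off its rest, let its jaws close on the middle of the top edge of the purple test tile, pushed down until the edge meets the stop inside the jaws, and let go of it while the tile still stands in its wooden block. Then take the clip again by its black grip tab, so that the jaws stay shut, lift the tile out and lay the clip's cross bar across the middle of the open glass jar's rim so that the tile hangs upright and still inside without touching the glass. Fingers would taint the tile, so never touch it with the gripper; do not tip the jar and leave everything else in its place.

Things in the scene. Friction and masses are not known exactly. Their poses are not given: they have to be found in the camera images.
- clip: Yellow spring clip like a big clothes-peg, 65 g, jaws down, tails up. Origin: middle of its steel cross bar (also the hinge): 100 long (y), 12 wide, 5 mm high. x: the way the jaws open; y: along hinge; z: up to the tails. Starts biting its rest's fin, stop on the fin's top. While the tails are squeezed this half (bar, tab, stop) leans 0.25 rad about y; shut on a plate it stands straight.
- clip_tails (a point): Between the two tails, 36 mm above the bar. Tails: 26 mm wide (y), up to 46 mm above the bar; shut on 5 mm they flare like a V, outer faces 35 mm apart at 14 mm up, 51 at the top. Squeeze along x to open the jaws: 6 N at the tops starts it, 12 N reaches the stop, outer faces then parallel and 28 mm apart; the clip can be carried so, jaws wide open.
- clip_tab (a point): Middle of the black grip tab between the tails, 17 mm above the bar, fixed to it: 8 mm thick (x), 34 long (y; its ends stand 4 mm past the tails' sides), from 3 to 30 mm above the bar. Gripped by its ends along y, it holds the clip without opening the jaws. Keep fingertips 5 mm above the bar's centre.
- clip_stop (a point): Underside of the fixed stop between the jaws, 18 mm below the bar's centre, where the plate's edge should meet. Rubber jaw pads, 26 mm wide (y), reach from 22 to 32 mm below the bar; gap 5 mm on a plate, about 19 mm when fully squeezed. Fingers that draw back as they open pull the clip up: follow it down, lightly pressing, while it shuts.
- jaw (a joint): Hinge of the clip's other half, rad: 0 = closed on a 5 mm plate, 0.5 = fully squeezed open, -0.15 = shut on nothing. Sprung shut, 0.25 N m at 0 and 0.45 N m at 0.5.
- clip_rest: Fixed wooden foot 70 x 90 x 12 mm with an upright steel fin in its middle, 5 mm thick (x), 34 mm long (y), top at 57 mm. Origin: centre of its underside.
- tile_purple: Purple ceramic test tile, 5 mm thick (x), 36 mm wide (y), 62 mm tall (z), about 25 g. Origin: centre of its lower edge. Stands in one of three slots of the block; a colour-coded set, only this one is wanted.
- tile_top (a point): Middle of the purple tile's top edge (62 mm above its origin); axes as the tile's. About 69 mm above the table at the start.
- block: Fixed wooden block 130 x 70 x 25 mm, three slots 18 mm deep at x = -40, 0, +40 mm, each crossing y, 1.5 mm wider than a tile. Origin: centre of its underside.
- jar: Open clear glass jar, loose, 450 g, 76 mm outside and 68 mm inside diameter, 110 mm tall, floor 6 mm thick. Origin: centre of its underside.
- jar_rim (a point): Centre of the jar's mouth, level with its rim, 110 mm above the table.
- tile_white: White tile, same size, in another slot. Leave alone.
- tile_green: Green tile, same size, in another slot. Leave alone.
- tin_a: Dark tin with purple lid, 62 mm across, 48 mm high, origin under its centre. Leave alone.
- tin_b: Another such tin. Leave alone.
- tin_c: Another such tin. Leave alone.
- can: Green drinks can, 66 mm across, 120 mm high, origin under its centre. Leave alone.
- water: Water bottle, 64 mm across, 200 mm high, origin under its centre. Leave alone.
There are look-alikes about, which are no part of the job. What is shaped like the clip but orange, pink or red is not meant.

How it is judged (in metres and radians):
On the way, in this order (a step that is already met when the one before it is completed fails the run):
1. the clip is squeezed open and off its rest (value of joint jaw above 0.3 rad and distance of clip from where it was at the start of the episode above 0.04 m), for 0.1 s.
2. the clip has closed on the middle of the purple tile's top edge, the edge at the stop, and is let go with the tile still in its slot (x of tile_top in the frame of clip between -0.006 and 0.006 m and y of tile_top in the frame of clip between -0.012 and 0.012 m and z of tile_top in the frame of clip between -0.023 and -0.0155 m and value of joint jaw below 0.1 rad and contact force between clip and tile_purple above 2 N and contact force between the fingers and clip below 0.05 N and distance of tile_purple from where it was at the start of the episode below 0.012 m), for 0.2 s.
3. the clip is taken again with its jaws shut and lifts the tile out (x of tile_top in the frame of clip between -0.006 and 0.006 m and y of tile_top in the frame of clip between -0.012 and 0.012 m and z of tile_top in the frame of clip between -0.023 and -0.0155 m and value of joint jaw below 0.1 rad and contact force between clip and tile_purple above 2 N and distance of tile_purple from where it was at the start of the episode above 0.04 m and contact force between the fingers and clip above 1 N), for 0.2 s.
At the end, for the whole second after the job is handed in: Bar centre 0-9 mm above the rim, within 20 mm of the upright jar's centre; shut jaws bite the purple tile (edge within 12 mm of their middle, 6 mm across, 15.5-23 mm below the bar), which hangs upright within 0.2 rad, not touching glass; all released and at rest (x of tile_top in the frame of clip between -0.006 and 0.006 m and y of tile_top in the frame of clip between -0.012 and 0.012 m and z of tile_top in the frame of clip between -0.023 and -0.0155 m and value of joint jaw below 0.1 rad and contact force between clip and tile_purple above 2 N and z of clip in the frame of jar_rim between -0.001 and 0.009 m and horizontal distance between clip and jar_rim below 0.02 m and contact force between clip and jar above 0.1 N and contact force between tile_purple and jar below 0.02 N and angle between tile_purple's own z axis and vertical below 0.2 rad and angle between jar's own z axis and vertical below 0.05 rad and height (world z) of jar below 0.005 m and contact force between the fingers and clip below 0.05 N and linear speed of tile_purple below 0.03 m/s and linear speed of clip below 0.02 m/s).
It fails at once if the gripper touches the purple tile (contact force between the fingers and tile_purple above 0.5 N).
It fails at once if the jar is tipped (angle between jar's own z axis and vertical above 0.25 rad).
It fails at once if another tile, a tin, the can or the bottle is moved by more than 15 mm (tiles) or 30 mm (distance of any of tile_white, tile_green from where it was at the start of the episode above 0.015 m or distance of any of tin_a, tin_b, tin_c, can, water from where it was at the start of the episode above 0.03 m).
It also fails if it takes over 59 s, if anything falls off the work surface, if the arm or the gripper's body presses on something with over 40 N, if the wrist force passes 120 N, or if a joint passes its speed limit or range.

ROBOT

A 6-joint arm with a two-finger parallel gripper is mounted at the origin on the work surface. World frame = base frame: x ahead of the robot, y to its left, z up, the work surface at z = 0. Lengths are in mm, angles in degrees, forces in N, time in s.
With the tool pointing down it reaches from about 300 to 850 mm from the base axis. Payload 5.4 kg.
Tool frame: the origin (TCP) lies on the mounting face of the last link; the fingertips stand 173 mm ahead of it and the grasp point (between the pads) lies 155 mm ahead of it; z points along the fingers, y is the line along which they close (so a half turn about z gives the same grasp; the last joint's range is limited). The gripper opens to 85 mm and grips with 20 to 120 N. Pads are 22 mm wide; open, the fingers measure 114 mm over their backs; the gripper's body (76 mm by 85 mm) begins 54 mm behind the grasp point. The pads swing forward as they close: fully open they stand 13 mm farther back than shut.
Start: joints at [61.874, 9.076, 91.501, -0, 79.423, -12.038], TCP at [159.358, 552.461, 404.699] pointing down, gripper open.
Joint ranges: [-166.64, 166.64], [-54.1, 131.32], [10.49, 154.53], [-73.88, 253.88], [9.74, 151.15], [-171.62, 171.62]. Speed limits (degrees/s): [147.25, 147.25, 180, 180, 180, 180].

INTERFACE

Orientations are given as [roll, pitch, yaw] about the fixed x, y, z axes, in that order (R = Rz(yaw) Ry(pitch) Rx(roll)).
In Python, from workcell import env gives the robot as it stands.
- The arm moves only by the shell command python3 -m inch 'ROWS'. ROWS is JSON, a list of rows, each an object of numbers: "tx", "ty", "tz": the shift along the tool's x, y, z scaled (see below); "roll": the turn about the tool's z scaled (see below); "claw": the opening, from 0 (shut) to 1 (fully open). In form: [{"tx": .., "ty": .., "tz": .., "roll": .., "claw": ..}, ...]. A call has exactly 10 rows; each row shifts and turns the commanded pose from where the row before left it, along the tool's axes as they then stand; what a row does not reach is not made up. The controller multiplies each number of a shift by 0.15 m and each number of a turn by pi rad. A row lasts 1/8 s, in which the tool goes at most 62.5 mm and 10.7 degrees, less where a joint would pass 70% of its speed; a pose out of reach is approached as far as the arm can. A call with a number of a shift or a turn outside -1 to 1 is refused whole. A call with a gripper value outside its range is refused whole. The fingers move at their own pace and stop on an object; the grip force is fixed at half the most. Time passes only in rows, so rows that do not move let the fingers close, or fill a call up. It gives the time, the measured TCP pose, the force, the opening and the grip force at its end, in the units of the state.
- env.get_obs(): the state, without advancing time (a new reading comes with each control period).
- env.camera(name): name is "scene" or "top"; returns the picture (420x560x3 uint8, blue, green, red); there is no depth.
- env.camera_params(name): a dict with "mtx" (3x3 intrinsics, pixels), "eye" and "orientation" of the camera in the world. Camera axes: x right, y up, looking along -z (the intrinsics and any distortion apply to the point x, -y, -z); pixel columns grow to the right and rows downward; lengths in mm; the calibration is good to about 2 mm. A picture is of the moment at which its call begins. camera_params takes no time and is no camera call.
- env.job_done(): hands the job in; it is judged then, once.
Trained networks look in the newest picture that a camera, given by its name, has taken for a name from the list of things; names that differ only in an ending like _2 or _b are one class to them, and where a whole thing is asked for, a point or a joint stands for the part that bears it (a point fixed in the world has none). Each returns a list of dicts, best first, with "p" (0 to 1); they miss things now and then, are a little off and sometimes report something else, mostly with a low value. They report only what shows in the picture. A call takes as long as a camera call. They do not tell look-alikes from the thing itself.
- env.look_for(camera, label): "location" ([column, row] as shares, 0 to 1, of the picture: columns of its width, rows of its height, amid what is visible of it).
- env.tip_of(camera, label): "location" ([column, row] as shares, 0 to 1, of the picture: columns of its width, rows of its height: a listed point, or the origin of a listed thing).
The state is a dict: "clock": time; "joint_positions": joint angles; "joint_velocities": joint speeds; "joint_torque": joint torques, N m; "tool_pos": TCP position; "eef_rot": TCP orientation; "force": force on the tool from outside, world axes, zero at the start; "torque": the same for the moment, N m; "finger_gap": finger opening in mm; "grasp_force": force on a finger pad.
Only numpy, scipy, OpenCV 4.12 (cv2) and the standard library are available. Lean on these libraries where they do the work, as an engineer would, in place of code of your own. Each camera call takes 0.05 s, during which the arm holds its last target. There are 200 camera calls.

## Working session

There is one attempt and no reset: what is moved stays moved. The work goes in short steps, Python scripts to look and compute and a shell command to move; the robot and the scene stay as the last step left them, time stands still between calls to the robot, and variables do not carry over. Pictures are saved under pics/ and viewed, at most 10 in all, crops included, and the job is handed in when it is done.

```bash
mkdir -p pics; ls
python3 - <<'E'
from workcell import env
import cv2,numpy as np
for c in ("scene","top"):
    im=env.camera(c); cv2.imwrite(f"pics/{c}0.png",im)
    p=env.camera_params(c); print(c,p)
    for l in ("clip","clip_tails","clip_tab","tile_purple","tile_top","jar","jar_rim","clip_rest","block"):
        f=env.look_for if l in("clip",) else env.tip_of
        print(l,[(np.round(np.array(d["location"])*[560,420],1).tolist(),round(d["p"],2)) for d in f(c,l)][:4])
print(env.get_obs())
E
```

```text
pics
scene {'mtx': array([[431.25723088,   0.        , 282.49338373],
       [  0.        , 431.25723088, 214.70360392],
       [  0.        ,   0.        ,   1.        ]]), 'eye': array([1227.43870292,  -71.09104124,  770.67256674]), 'orientation': array([47.32811544, -0.9902347 , 81.88781693])}
clip [([225.2, 292.1], 0.75), ([328.7, 268.3], 0.74), ([267.4, 216.4], 0.71), ([208.4, 187.6], 0.63)]
clip_tails [([206.4, 183.2], 0.95), ([173.7, 230.4], 0.73), ([264.7, 208.0], 0.59), ([221.4, 290.2], 0.57)]
clip_tab [([265.1, 217.6], 0.88), ([260.5, 184.7], 0.88), ([210.1, 189.8], 0.88), ([220.3, 290.6], 0.76)]
tile_purple [([341.6, 238.3], 0.76), ([268.4, 214.7], 0.25)]
tile_top [([347.8, 215.4], 0.46)]
jar [([124.1, 290.8], 0.89), ([283.9, 316.9], 0.54), ([264.5, 222.1], 0.53), ([419.4, 203.7], 0.38)]
jar_rim [([112.7, 257.4], 0.87)]
clip_rest [([267.4, 248.7], 0.57), ([283.2, 314.5], 0.36)]
block []
top {'mtx': array([[544.52983236,   0.        , 275.06280742],
       [  0.        , 544.52983236, 202.91896617],
       [  0.        ,   0.        ,   1.        ]]), 'eye': array([ 217.835
[... 665 characters left out ...]
]
{'clock': 1.0, 'joint_positions': array([ 6.18761280e+01,  9.07438595e+00,  9.15010052e+01,  3.62144062e-04,
        7.94223912e+01, -1.20386529e+01]), 'joint_velocities': array([-0.01683257,  0.04001862, -0.12349224, -0.11068417,  0.05561641,
       -0.10797087]), 'joint_torque': array([-1.34993836e-03, -3.96023369e+01, -3.31704497e+01, -4.20989409e-04,
        7.46586975e-04,  2.37188914e-06]), 'tool_pos': array([159.33430991, 552.46926213, 404.71467015]), 'eef_rot': array([1.79997757e+02, 1.14359831e-04, 1.63914714e+02]), 'force': array([ 0.32114287, -0.33464694,  0.1212914 ]), 'torque': array([-0.00566831, -0.01177786,  0.03019338]), 'grasp_force': 0.0, 'finger_gap': 85.53342895325497}
```

View pics/scene0.png

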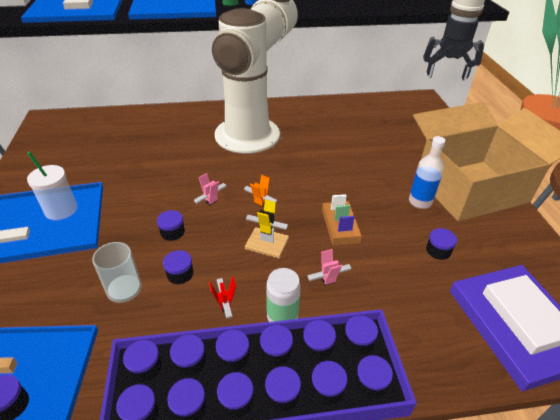

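View pics/top0.png

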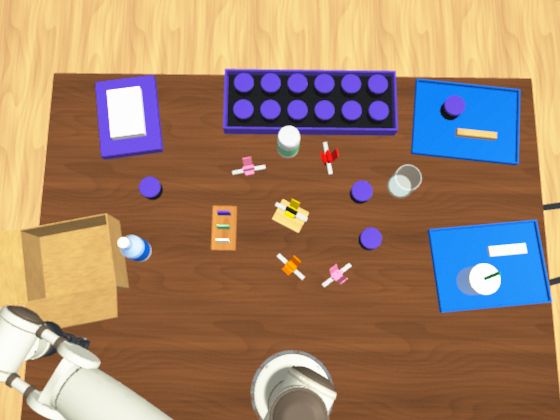

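Scene shows the yellow clip on its wooden rest at (267,222), with the tile block at (342,222) and the jar at (117,272). In the top view these are at (291,211), (224,228) and (404,181).
Clip candidates in the top view are yellow (291,211), orange (290,265), pink (338,275), pink (248,169) and red (329,155). Only the yellow one fits, because it is yellow and bites a fin on a wooden foot. I'll check it in an enlarged crop.

Run:
```python
import cv2,numpy as np
s=cv2.imread("pics/scene0.png");t=cv2.imread("pics/top0.png")
a=cv2.resize(s[185:260,240:365],None,fx=6,fy=6,interpolation=cv2.INTER_CUBIC)[:, :750]
a=cv2.resize(s[190:260,240:300],(360,420),interpolation=cv2.INTER_CUBIC)
b=cv2.resize(t[190:240,265:315],(400,400),interpolation=cv2.INTER_CUBIC)
a=cv2.resize(s[190:260,240:300],(342,400),interpolation=cv2.INTER_CUBIC)
cv2.imwrite("pics/cropclip.png",np.hstack([a,b]))
a=cv2.resize(s[188:248,318:368],(333,400),interpolation=cv2.INTER_CUBIC)
b=cv2.resize(t[203:253,200:250],(400,400),interpolation=cv2.INTER_CUBIC)
cv2.imwrite("pics/croptile.png",np.hstack([a,b]))
```

```text
(no output)
```

View pics/cropclip.png

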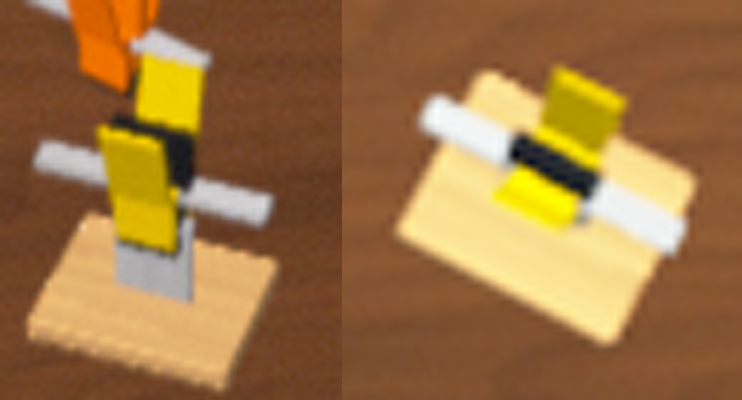

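View pics/croptile.png

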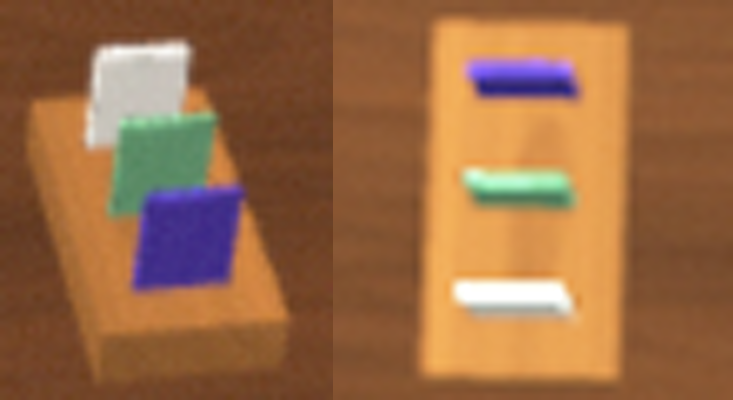

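The crops confirm the yellow clip biting the steel fin. Its bar ends are at top (276,204.5) and (307,219.6). The purple tile is the slot farthest from the robot, with its top edge at top (223.5,211.9) and scene (347.1,217).

```bash
cat > h.py <<'E'
from workcell import env
import numpy as np, cv2
from scipy.spatial.transform import Rotation as R
P={c:env.camera_params(c) for c in("scene","top")}
def ray(c,uv):
    p=P[c]; q=np.linalg.solve(p["mtx"],[*uv,1]); d=R.from_euler("xyz",p["orientation"],degrees=True).apply([q[0],-q[1],-q[2]])
    return p["eye"],d/np.linalg.norm(d)
def onz(c,uv,z):
    e,d=ray(c,uv); return e+d*(z-e[2])/d[2]
def tri(a,b):
    A=np.zeros((3,3));y=np.zeros(3)
    for c,uv in(("scene",a),("top",b)):
        e,d=ray(c,uv);M=np.eye(3)-np.outer(d,d);A+=M;y+=M@e
    return np.linalg.solve(A,y)
def proj(c,X):
    p=P[c];v=R.from_euler("xyz",p["orientation"],degrees=True).inv().apply(np.asarray(X,float)-p["eye"])
    return (p["mtx"]@[v[0],-v[1],-v[2]]/-v[2])[:2]
E
python3 - <<'E'
from h import *
np.set_printoptions(precision=1,suppress=True)
for n,a,b,z in [("barL",(247.9,217.7),(276,204.5),77),("barR",(286.1,226.5),(306.9,219.6),77),("tiletop",(347.1,217),(223.5,211.9),69),("tL",(339.8,216.8),(216.8,211.8),69),("tR",(354.4,216.6),(230,212),69),("rim",(112.7,257.4),(409.4,176.6),110)]:
    print(n,tri(a,b),onz("top",b,z),onz("scene",a,z))
t=cv2.imread("pics/top0.png");hsv=cv2.cvtColor(t,cv2.COLOR_BGR2HSV)
cx=lambda x,y:(200+(x-333)/8,203+y/8)
for q in [(434,20),(630,25),(422,376),(620,380)]: print("block",onz("top",cx(*q),25))
cr=lambda x,y:(265+(x-342)/8,190+y/8)
for q in [(484,70),(695,180),(610,343),(397,232)]: print("foot",onz("top",cr(*q),12))
s=cv2.imread("pics/scene0.png")
a=cv2.resize(s[235:310,85:150],(347,400),interpolation=cv2.INTER_CUBIC);b=cv2.resize(t[155:205,380:430],(400,400),interpolation=cv2.INTER_CUBIC)
cv2.imwrite("pics/jar.png",np.hstack([a,b]))
E
```

```text
barL [511.    6.6 100. ] [517.5  49.5  77. ] [484.4 -35.2  77. ]
barR [488.4   7.3  51.8] [474.9 -38.   77. ] [524.8  49.6  77. ]
tiletop [497.7 200.8  64.5] [496.3 198.6  69. ] [502.5 200.9  69. ]
tL [493.9 202.4  62.5] [496.5 217.6  69. ] [499.7 183.6  69. ]
tR [501.6 198.8  69.9] [496.2 180.1  69. ] [503.3 218.7  69. ]
rim [ 595.8 -323.5  102.3] [ 594.3 -324.4  110. ] [ 603.5 -317.6  110. ]
block [523.2 234.9  25. ]
block [521.9 163.1  25. ]
block [392.4 235.3  25. ]
block [391.5 163.9  25. ]
foot [548.   29.2  12. ]
foot [507.2 -48.9  12. ]
foot [446.3 -17.5  12. ]
foot [486.8  60.9  12. ]
```

View pics/jar.png

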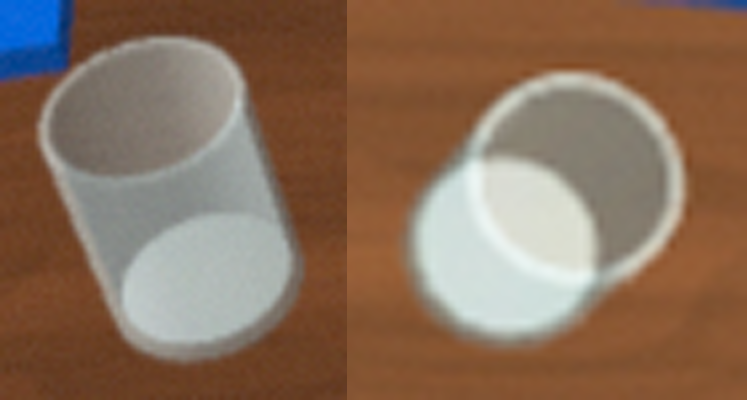

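The jar crop puts the rim centre at scene (111.6,255.4) and top (408.8,177.5). Top-camera sizes check out, but the scene camera sits about 7 mm off in x. I'll hover over the clip and compare both cameras with the known gripper pose.

```bash
cat >> h.py <<'E'
def plan(x,y,z,yaw):
    o=env.get_obs();M=R.from_euler("xyz",o["eef_rot"],degrees=True)
    d=M.inv().apply(np.array([x,y,z])-o["tool_pos"]);r=-((yaw-o["eef_rot"][2]+180)%360-180)
    print("t",round(o["clock"],2),"pos",o["tool_pos"].round(1),"rot",o["eef_rot"].round(1),"F",o["force"].round(1),"gap",round(o["finger_gap"],1),"gf",round(o["grasp_force"],1))
    print("units tx ty tz",(d/150).round(4),"roll",round(r/180,4),"mm",d.round(1))
E
python3 -c "
from h import *
plan(498,6,345,63)"
```

```text
t 1.0 pos [159.3 552.5 404.7] rot [180.    0.  163.9] F [ 0.3 -0.3  0.1] gap 85.5 gf 0.0
units tx ty tz [-3.1788 -2.875   0.398 ] roll 0.5606 mm [-476.8 -431.2   59.7]
```

```bash
python3 -m inch '[{"tx":-0.28,"ty":-0.25,"tz":0.03,"roll":0,"claw":1},{"tx":-0.28,"ty":-0.25,"tz":0.03,"roll":0,"claw":1},{"tx":-0.28,"ty":-0.25,"tz":0.03,"roll":0,"claw":1},{"tx":-0.28,"ty":-0.25,"tz":0.03,"roll":0,"claw":1},{"tx":-0.28,"ty":-0.25,"tz":0.03,"roll":0,"claw":1},{"tx":-0.28,"ty":-0.25,"tz":0.03,"roll":0,"claw":1},{"tx":-0.28,"ty":-0.25,"tz":0.03,"roll":0,"claw":1},{"tx":-0.28,"ty":-0.25,"tz":0.03,"roll":0,"claw":1},{"tx":-0.28,"ty":-0.25,"tz":0.03,"roll":0,"claw":1},{"tx":-0.28,"ty":-0.25,"tz":0.03,"roll":0,"claw":1}]'
python3 -m inch '[{"tx":0,"ty":0,"tz":0,"roll":0.057,"claw":1},{"tx":0,"ty":0,"tz":0,"roll":0.057,"claw":1},{"tx":0,"ty":0,"tz":0,"roll":0.057,"claw":1},{"tx":0,"ty":0,"tz":0,"roll":0.057,"claw":1},{"tx":0,"ty":0,"tz":0,"roll":0.057,"claw":1},{"tx":0,"ty":0,"tz":0,"roll":0.057,"claw":1},{"tx":0,"ty":0,"tz":0,"roll":0.057,"claw":1},{"tx":0,"ty":0,"tz":0,"roll":0.057,"claw":1},{"tx":0,"ty":0,"tz":0,"roll":0.057,"claw":1},{"tx":0,"ty":0,"tz":0,"roll":0.045,"claw":1}]'
python3 -c "
from h import *
plan(498,6,345,63)"
```

```text
clock: 2.25
tool_pos: [459.7, 74.0, 359.9]
eef_rot: [180.0, 0.1, 163.9]
force: [1.0, 0.4, 0.6]
finger_gap: 85.5
grasp_force: 0.0
clock: 3.5
tool_pos: [459.0, 75.8, 359.8]
eef_rot: [180.0, -0.0, 63.2]
force: [0.1, 0.5, 0.1]
finger_gap: 85.3
grasp_force: 0.0
t 3.5 pos [459.   75.8 359.8] rot [180.   -0.   63.2] F [0.1 0.5 0.1] gap 85.3 gf 0.0
units tx ty tz [-0.2978  0.4419  0.0988] roll 0.001 mm [-44.7  66.3  14.8]
```

```bash
python3 -m inch '[{"tx":-0.06,"ty":0.09,"tz":0.04,"roll":0,"claw":1},{"tx":-0.06,"ty":0.09,"tz":0.04,"roll":0,"claw":1},{"tx":-0.06,"ty":0.09,"tz":0.04,"roll":0,"claw":1},{"tx":-0.06,"ty":0.09,"tz":0.04,"roll":0,"claw":1},{"tx":-0.06,"ty":0.08,"tz":0.04,"roll":0,"claw":1},{"tx":0,"ty":0,"tz":0,"roll":0.0,"claw":1},{"tx":0,"ty":0,"tz":0,"roll":0.0,"claw":1},{"tx":0,"ty":0,"tz":0,"roll":0.0,"claw":1},{"tx":0,"ty":0,"tz":0,"roll":0.0,"claw":1},{"tx":0,"ty":0,"tz":0,"roll":0.0,"claw":1}]'
python3 - <<'E'
from h import *
o=env.get_obs();p=o["tool_pos"];M=R.from_euler("xyz",o["eef_rot"],degrees=True)
s=env.camera("scene");t=env.camera("top");cv2.imwrite("pics/s1.png",s);cv2.imwrite("pics/t1.png",t)
s=cv2.resize(s,None,fx=8,fy=8,interpolation=cv2.INTER_CUBIC)
for dy in(-57,-42.5,42.5,57):
    for X in [M.apply([0,dy,160])+p]:
        u=proj("scene",X)*8+3.5;cv2.drawMarker(s,tuple(int(v) for v in u),(255,0,255),0,14,1);print(dy,u/8)
c=(proj("scene",p+[0,0,-170])*8).astype(int);print(c/8)
cv2.imwrite("pics/s1c.png",s[c[1]-250:c[1]+350,c[0]-350:c[0]+350]);print((c[0]-350)/8,(c[1]-250)/8)
E
```

```text
clock: 4.75
tool_pos: [497.9, 6.3, 329.9]
eef_rot: [180.0, -0.0, 63.5]
force: [0.5, -0.3, 0.9]
finger_gap: 85.4
grasp_force: 0.0
-57 [274.71679031 174.90155762]
-42.5 [272.6095046  178.57732625]
42.5 [259.31517557 201.76681473]
57 [256.87257351 206.02748048]
[265.75 192.75]
222.0 161.5
```

View pics/s1c.png

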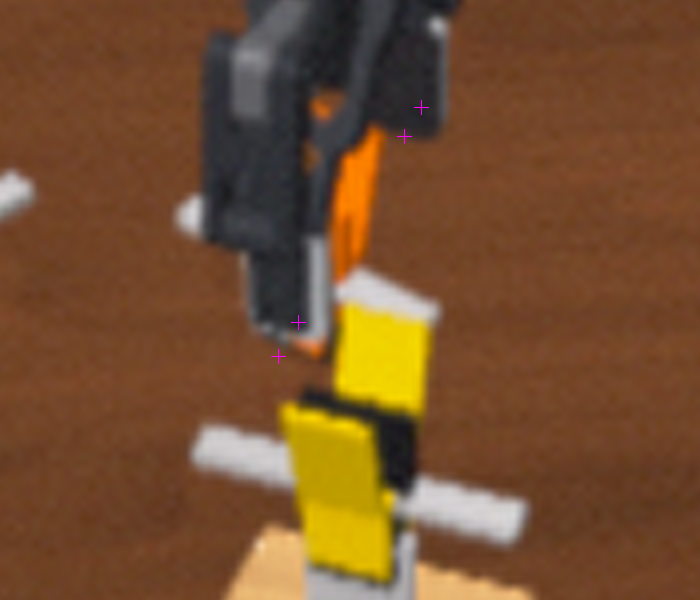

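The scene crop shows the near fingertip at about (258,203) and the far one at about (272,178), within about 1 px of the projection. The clip lies slightly nearer the camera. Now the top view, which barely depends on finger depth.

Run:
```python
from h import *
o=env.get_obs();p=o["tool_pos"];M=R.from_euler("xyz",o["eef_rot"],degrees=True)
t=cv2.imread("pics/t1.png");t=cv2.resize(t,None,fx=10,fy=10,interpolation=cv2.INTER_CUBIC)
for q in [(0,-57,155),(0,57,155),(11,57,155),(-11,57,155),(11,-57,155),(-11,-57,155),(0,0,0)]:
    u=proj("top",M.apply(q)+p)*10+4.5;cv2.drawMarker(t,tuple(int(v) for v in u),(255,0,255),0,14,1);print(q,(u/10).round(1))
cv2.imwrite("pics/t1c.png",t[1800:2400,2600:3300])
```

```text
(0, -57, 155) [283.4 224.1]
(0, 57, 155) [302.6 186.6]
(11, 57, 155) [298.9 184.7]
(-11, 57, 155) [306.3 188.4]
(11, -57, 155) [279.7 222.2]
(-11, -57, 155) [287.1 226. ]
(0, 0, 0) [295.6 192.6]
```

View pics/t1c.png

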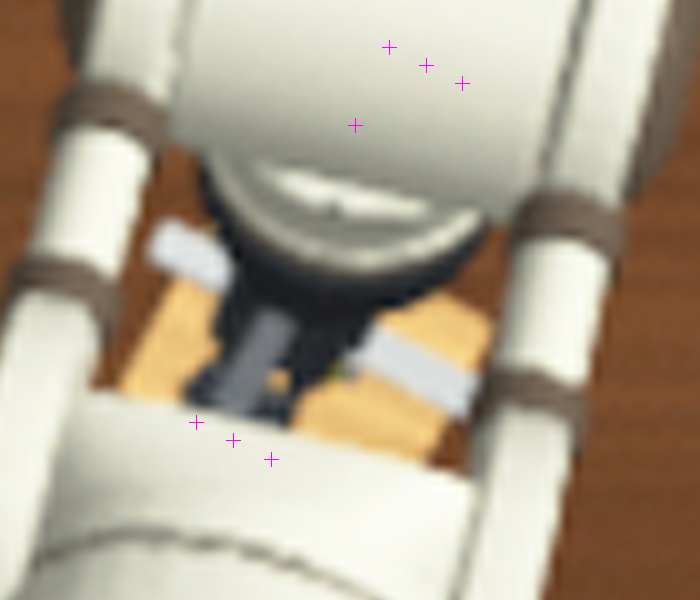

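```bash
python3 -c "
from h import *
plan(500,6.5,264,63)"
```

```text
t 4.85 pos [497.9   6.1 329.8] rot [180.   -0.   63.5] F [ 0.2 -0.1  0.3] gap 85.2 gf 0.0
units tx ty tz [0.0084 0.0113 0.4387] roll 0.0027 mm [ 1.3  1.7 65.8]
```

```bash
python3 -m inch '[{"tx":0.008,"ty":0.011,"tz":0.07,"roll":0.002,"claw":1},{"tx":0,"ty":0,"tz":0.09,"roll":0,"claw":1},{"tx":0,"ty":0,"tz":0.09,"roll":0,"claw":1},{"tx":0,"ty":0,"tz":0.09,"roll":0,"claw":1},{"tx":0,"ty":0,"tz":0.07,"roll":0,"claw":1},{"tx":0,"ty":0,"tz":0.03,"roll":0,"claw":0.66},{"tx":0,"ty":0,"tz":0,"roll":0,"claw":0.66},{"tx":0,"ty":0,"tz":0,"roll":0,"claw":0.66},{"tx":0,"ty":0,"tz":0,"roll":0,"claw":0.66},{"tx":0,"ty":0,"tz":0,"roll":0,"claw":0.66}]'
python3 -m inch '[{"tx":0,"ty":0,"tz":0,"roll":0,"claw":0.62},{"tx":0,"ty":0,"tz":0,"roll":0,"claw":0.62},{"tx":0,"ty":0,"tz":0,"roll":0,"claw":0.62},{"tx":0,"ty":0,"tz":0,"roll":0,"claw":0.62},{"tx":0,"ty":0,"tz":0,"roll":0,"claw":0.62},{"tx":0,"ty":0,"tz":0,"roll":0,"claw":0.62},{"tx":0,"ty":0,"tz":0,"roll":0,"claw":0.62},{"tx":0,"ty":0,"tz":0,"roll":0,"claw":0.62},{"tx":0,"ty":0,"tz":0,"roll":0,"claw":0.62},{"tx":0,"ty":0,"tz":0,"roll":0,"claw":0.62}]'
```

```text
clock: 6.1
tool_pos: [500.1, 6.3, 264.0]
eef_rot: [180.0, -0.0, 63.1]
force: [-1.0, 0.5, 0.2]
finger_gap: 56.3
grasp_force: 0.0
clock: 7.35
tool_pos: [500.0, 6.3, 263.7]
eef_rot: [180.0, 0.0, 63.1]
force: [0.0, 0.6, -0.1]
finger_gap: 52.7
grasp_force: 0.0
```

```bash
python3 -m inch '[{"tx":0,"ty":0,"tz":0,"roll":0,"claw":0.57},{"tx":0,"ty":0,"tz":0,"roll":0,"claw":0.57},{"tx":0,"ty":0,"tz":0,"roll":0,"claw":0.57},{"tx":0,"ty":0,"tz":0,"roll":0,"claw":0.57},{"tx":0,"ty":0,"tz":0,"roll":0,"claw":0.57},{"tx":0,"ty":0,"tz":0,"roll":0,"claw":0.57},{"tx":0,"ty":0,"tz":0,"roll":0,"claw":0.57},{"tx":0,"ty":0,"tz":0,"roll":0,"claw":0.57},{"tx":0,"ty":0,"tz":0,"roll":0,"claw":0.57},{"tx":0,"ty":0,"tz":0,"roll":0,"claw":0.57}]'
```

```text
clock: 8.6
tool_pos: [500.2, 6.3, 264.4]
eef_rot: [179.9, -0.0, 63.1]
force: [-1.3, 0.1, 5.1]
finger_gap: 49.1
grasp_force: 7.2
```

```bash
python3 -m inch '[{"tx":0,"ty":0,"tz":0,"roll":0,"claw":0.4},{"tx":0,"ty":0,"tz":0,"roll":0,"claw":0.3},{"tx":0,"ty":0,"tz":0,"roll":0,"claw":0.2},{"tx":0,"ty":0,"tz":0,"roll":0,"claw":0.1},{"tx":0,"ty":0,"tz":0,"roll":0,"claw":0},{"tx":0,"ty":0,"tz":0,"roll":0,"claw":0},{"tx":0,"ty":0,"tz":0,"roll":0,"claw":0},{"tx":0,"ty":0,"tz":0,"roll":0,"claw":0},{"tx":0,"ty":0,"tz":0,"roll":0,"claw":0},{"tx":0,"ty":0,"tz":0,"roll":0,"claw":0}]'
```

```text
clock: 9.85
tool_pos: [502.2, 5.6, 267.2]
eef_rot: [179.5, -0.1, 63.1]
force: [0.4, -0.7, 14.2]
finger_gap: 25.6
grasp_force: 60.1
```

```bash
python3 -m inch '[{"tx":0,"ty":0,"tz":-0.05,"roll":0,"claw":0},{"tx":0,"ty":0,"tz":-0.1,"roll":0,"claw":0},{"tx":0,"ty":0,"tz":-0.15,"roll":0,"claw":0},{"tx":0,"ty":0,"tz":-0.15,"roll":0,"claw":0},{"tx":0,"ty":0,"tz":-0.1,"roll":0,"claw":0},{"tx":0,"ty":0,"tz":-0.05,"roll":-0.04,"claw":0},{"tx":0,"ty":0,"tz":0,"roll":-0.055,"claw":0},{"tx":0,"ty":0,"tz":0,"roll":-0.052,"claw":0},{"tx":0,"ty":0,"tz":0,"roll":0,"claw":0},{"tx":0,"ty":0,"tz":0,"roll":0,"claw":0}]'
python3 -c "
from h import *
plan(500,199.5,350,89.5)"
```

```text
clock: 11.1
tool_pos: [499.8, 6.4, 353.6]
eef_rot: [-180.0, -0.0, 89.4]
force: [0.1, 0.0, 0.5]
finger_gap: 25.5
grasp_force: 59.0
t 11.1 pos [499.8   6.4 353.6] rot [-180.    -0.    89.4] F [0.1 0.  0.5] gap 25.5 gf 59.0
units tx ty tz [ 1.2874 -0.0119  0.0241] roll -0.0004 mm [193.1  -1.8   3.6]
```

```bash
python3 -m inch '[{"tx":0.12,"ty":0,"tz":0,"roll":0,"claw":0},{"tx":0.22,"ty":0,"tz":0,"roll":0,"claw":0},{"tx":0.3,"ty":0,"tz":0,"roll":0,"claw":0},{"tx":0.3,"ty":0,"tz":0,"roll":0,"claw":0},{"tx":0.22,"ty":0,"tz":0,"roll":0,"claw":0},{"tx":0.13,"ty":0,"tz":0,"roll":0,"claw":0},{"tx":0,"ty":0,"tz":0.1,"roll":0,"claw":0},{"tx":0,"ty":0,"tz":0.1,"roll":0,"claw":0},{"tx":0,"ty":0,"tz":0,"roll":0,"claw":0},{"tx":0,"ty":0,"tz":0,"roll":0,"claw":0}]'
python3 - <<'E'
from h import *
plan(500,199.5,300,89.5)
s=env.camera("scene");t=env.camera("top")
a=cv2.resize(s[165:265,290:390],(400,400),interpolation=cv2.INTER_CUBIC)
a=cv2.resize(s[160:245,300:390],(450,425),interpolation=cv2.INTER_CUBIC)
b=cv2.resize(t[180:250,190:260],(350,350),interpolation=cv2.INTER_CUBIC);b=cv2.copyMakeBorder(b,0,75,0,0,0)
cv2.imwrite("pics/tile2.png",np.hstack([a,b]));cv2.imwrite("pics/s2.png",s)
E
```

```text
clock: 12.35
tool_pos: [501.6, 199.1, 323.6]
eef_rot: [-180.0, 0.0, 89.5]
force: [-0.8, 0.1, 0.2]
finger_gap: 25.4
grasp_force: 59.0
t 12.35 pos [501.6 199.1 323.6] rot [-180.     0.    89.5] F [-0.8  0.1  0.2] gap 25.4 gf 59.0
units tx ty tz [ 0.0027 -0.0105  0.1572] roll -0.0 mm [ 0.4 -1.6 23.6]
```

View pics/tile2.png

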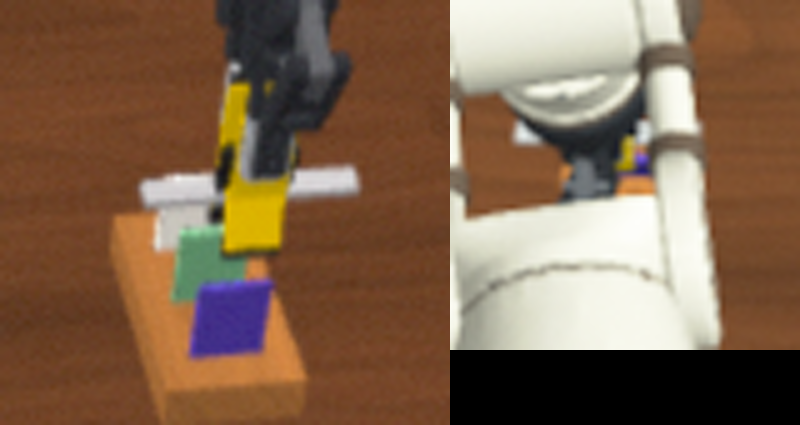

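Run:
```python
from h import *
for z in (126,129,132,135): print(z,onz("scene",(349.9,197.6),z), onz("scene",(328.4,198.8),z),onz("scene",(371.4,196.2),z))
print(onz("scene",(347.1,217),69))
```

```text
126 [497.89310601 201.77275403 126.        ] [496.03291413 151.28233454 126.        ] [499.0710236 252.9302225 126.       ]
129 [501.28806479 200.5029755  129.        ] [499.43652936 150.24751445 129.        ] [502.46050092 251.4223814  129.        ]
132 [504.68302357 199.23319697 132.        ] [502.84014459 149.21269435 132.        ] [505.84997823 249.9145403  132.        ]
135 [508.07798235 197.96341844 135.        ] [506.24375982 148.17787426 135.        ] [509.23945554 248.4066992  135.        ]
[502.52125936 200.88297167  69.        ]
```

Scene (349.9,197.6) puts the bar centre about 1 mm in y from the tile middle and in line with it in x. The near jaw bottom is at (350.4,210.4). Descending.

```bash
python3 -m inch '[{"tx":0.003,"ty":-0.002,"tz":0.03,"roll":0,"claw":0},{"tx":0,"ty":0,"tz":0.04,"roll":0,"claw":0},{"tx":0,"ty":0,"tz":0.04,"roll":0,"claw":0},{"tx":0,"ty":0,"tz":0.04,"roll":0,"claw":0},{"tx":0,"ty":0,"tz":0.04,"roll":0,"claw":0},{"tx":0,"ty":0,"tz":0.03,"roll":0,"claw":0},{"tx":0,"ty":0,"tz":0.02,"roll":0,"claw":0},{"tx":0,"ty":0,"tz":0.01,"roll":0,"claw":0},{"tx":0,"ty":0,"tz":0,"roll":0,"claw":0},{"tx":0,"ty":0,"tz":0,"roll":0,"claw":0}]'
```

```text
clock: 13.7
tool_pos: [501.2, 200.3, 286.4]
eef_rot: [180.0, -0.0, 89.6]
force: [-0.5, 0.2, -0.6]
finger_gap: 25.2
grasp_force: 59.0
```

Creep down until the stop meets the edge.

```bash
python3 -m inch '[{"tx":0,"ty":0,"tz":0.006,"roll":0,"claw":0},{"tx":0,"ty":0,"tz":0.006,"roll":0,"claw":0},{"tx":0,"ty":0,"tz":0.006,"roll":0,"claw":0},{"tx":0,"ty":0,"tz":0.006,"roll":0,"claw":0},{"tx":0,"ty":0,"tz":0.006,"roll":0,"claw":0},{"tx":0,"ty":0,"tz":0,"roll":0,"claw":0},{"tx":0,"ty":0,"tz":0,"roll":0,"claw":0},{"tx":0,"ty":0,"tz":0,"roll":0,"claw":0},{"tx":0,"ty":0,"tz":0,"roll":0,"claw":0},{"tx":0,"ty":0,"tz":0,"roll":0,"claw":0}]'
```

```text
clock: 14.95
tool_pos: [501.1, 200.3, 281.7]
eef_rot: [180.0, 0.0, 89.6]
force: [-0.2, 0.6, -1.3]
finger_gap: 25.7
grasp_force: 59.0
```

```bash
python3 -m inch '[{"tx":0,"ty":0,"tz":0.006,"roll":0,"claw":0},{"tx":0,"ty":0,"tz":0.006,"roll":0,"claw":0},{"tx":0,"ty":0,"tz":0.006,"roll":0,"claw":0},{"tx":0,"ty":0,"tz":0.006,"roll":0,"claw":0},{"tx":0,"ty":0,"tz":0,"roll":0,"claw":0},{"tx":0,"ty":0,"tz":0,"roll":0,"claw":0},{"tx":0,"ty":0,"tz":0,"roll":0,"claw":0},{"tx":0,"ty":0,"tz":0,"roll":0,"claw":0},{"tx":0,"ty":0,"tz":0,"roll":0,"claw":0},{"tx":0,"ty":0,"tz":0,"roll":0,"claw":0}]'
```

```text
clock: 16.2
tool_pos: [502.2, 200.4, 279.9]
eef_rot: [179.8, -0.0, 89.6]
force: [1.0, -0.2, 7.5]
finger_gap: 25.6
grasp_force: 60.1
```

```bash
python3 -m inch '[{"tx":0,"ty":0,"tz":0.006,"roll":0,"claw":0.32},{"tx":0,"ty":0,"tz":0.005,"roll":0,"claw":0.37},{"tx":0,"ty":0,"tz":0.005,"roll":0,"claw":0.42},{"tx":0,"ty":0,"tz":0.005,"roll":0,"claw":0.46},{"tx":0,"ty":0,"tz":0.005,"roll":0,"claw":0.5},{"tx":0,"ty":0,"tz":0.005,"roll":0,"claw":0.54},{"tx":0,"ty":0,"tz":0.004,"roll":0,"claw":0.57},{"tx":0,"ty":0,"tz":0.004,"roll":0,"claw":0.6},{"tx":0,"ty":0,"tz":0,"roll":0,"claw":0.64},{"tx":0,"ty":0,"tz":0,"roll":0,"claw":0.68}]'
```

```text
clock: 17.45
tool_pos: [501.0, 200.3, 272.1]
eef_rot: [-180.0, 0.0, 89.6]
force: [0.1, -0.1, -0.7]
finger_gap: 58.1
grasp_force: 0.0
```

```bash
python3 -m inch '[{"tx":0,"ty":0,"tz":0,"roll":0,"claw":1},{"tx":0,"ty":0,"tz":0,"roll":0,"claw":1},{"tx":0,"ty":0,"tz":0,"roll":0,"claw":1},{"tx":0,"ty":0,"tz":0,"roll":0,"claw":1},{"tx":0,"ty":0,"tz":-0.06,"roll":0,"claw":1},{"tx":0,"ty":0,"tz":-0.12,"roll":0,"claw":1},{"tx":0,"ty":0,"tz":-0.16,"roll":0,"claw":1},{"tx":0,"ty":0,"tz":-0.16,"roll":0,"claw":1},{"tx":0,"ty":0,"tz":-0.06,"roll":0,"claw":1},{"tx":0,"ty":0,"tz":0,"roll":0,"claw":1}]'
python3 - <<'E'
from h import *
plan(501,200.3,278,179.5)
s=env.camera("scene")
cv2.imwrite("pics/tile3.png",cv2.resize(s[160:245,300:390],(630,595),interpolation=cv2.INTER_CUBIC))
E
```

```text
clock: 18.7
tool_pos: [501.3, 200.4, 357.3]
eef_rot: [179.9, -0.0, 89.6]
force: [-0.1, 0.7, -0.8]
finger_gap: 85.5
grasp_force: 0.0
t 18.7 pos [501.3 200.4 357.3] rot [179.9  -0.   89.6] F [-0.1  0.7 -0.8] gap 85.5 gf 0.0
units tx ty tz [-5.000e-04 -2.900e-03  5.284e-01] roll -0.4996 mm [-0.1 -0.4 79.3]
```

View pics/tile3.png

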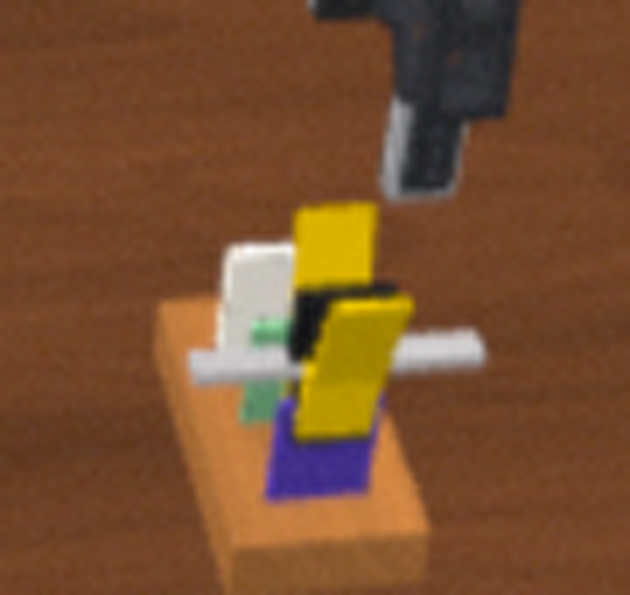

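The clip bites the purple tile, centred on it. The bar runs (327,212)–(369,210) and the jaw bottom is at (347.6,222.5). Checking its height.

Run:
```python
from h import *
for z in (84,87,90,93): print(z,onz("scene",(348.3,211.1),z).round(1),onz("scene",(327.3,212.3),z).round(1),onz("scene",(369.1,210),z).round(1))
```

```text
84 [498.3 203.1  84. ] [496.3 152.4  84. ] [500.5 253.6  84. ]
87 [501.4 201.9  87. ] [499.5 151.4  87. ] [503.7 252.2  87. ]
90 [504.6 200.7  90. ] [502.7 150.4  90. ] [506.9 250.8  90. ]
93 [507.8 199.5  93. ] [505.9 149.5  93. ] [510.1 249.4  93. ]
```

```bash
python3 -m inch '[{"tx":0,"ty":0,"tz":0,"roll":-0.05,"claw":1},{"tx":0,"ty":0,"tz":0,"roll":-0.055,"claw":1},{"tx":0,"ty":0,"tz":0,"roll":-0.055,"claw":1},{"tx":0,"ty":0,"tz":0,"roll":-0.055,"claw":1},{"tx":0,"ty":0,"tz":0,"roll":-0.055,"claw":1},{"tx":0,"ty":0,"tz":0,"roll":-0.055,"claw":1},{"tx":0,"ty":0,"tz":0,"roll":-0.055,"claw":1},{"tx":0,"ty":0,"tz":0,"roll":-0.055,"claw":1},{"tx":0,"ty":0,"tz":0,"roll":-0.055,"claw":1},{"tx":0,"ty":0,"tz":0,"roll":0,"claw":1}]'
python3 -c "
from h import *
plan(501.2,200.5,266,179)"
```

```text
clock: 20.0
tool_pos: [500.8, 200.2, 355.0]
eef_rot: [-180.0, -0.1, 177.7]
force: [0.8, 0.4, 0.1]
finger_gap: 85.6
grasp_force: 0.0
t 20.0 pos [500.8 200.2 355. ] rot [-1.800e+02 -1.000e-01  1.777e+02] F [0.8 0.4 0.1] gap 85.6 gf 0.0
units tx ty tz [-0.0042  0.0022  0.5933] roll -0.0074 mm [-0.6  0.3 89. ]
```

```bash
python3 -m inch '[{"tx":-0.003,"ty":0.002,"tz":0.06,"roll":-0.007,"claw":1},{"tx":0,"ty":0,"tz":0.11,"roll":0,"claw":1},{"tx":0,"ty":0,"tz":0.13,"roll":0,"claw":1},{"tx":0,"ty":0,"tz":0.13,"roll":0,"claw":1},{"tx":0,"ty":0,"tz":0.09,"roll":0,"claw":1},{"tx":0,"ty":0,"tz":0.05,"roll":0,"claw":1},{"tx":0,"ty":0,"tz":0.023,"roll":0,"claw":1},{"tx":0,"ty":0,"tz":0,"roll":0,"claw":0.6},{"tx":0,"ty":0,"tz":0,"roll":0,"claw":0.55},{"tx":0,"ty":0,"tz":0,"roll":0,"claw":0.5}]'
python3 -m inch '[{"tx":0,"ty":0,"tz":0,"roll":0,"claw":0.44},{"tx":0,"ty":0,"tz":0,"roll":0,"claw":0.42},{"tx":0,"ty":0,"tz":0,"roll":0,"claw":0.4},{"tx":0,"ty":0,"tz":0,"roll":0,"claw":0.37},{"tx":0,"ty":0,"tz":0,"roll":0,"claw":0.33},{"tx":0,"ty":0,"tz":0,"roll":0,"claw":0.2},{"tx":0,"ty":0,"tz":0,"roll":0,"claw":0},{"tx":0,"ty":0,"tz":0,"roll":0,"claw":0},{"tx":0,"ty":0,"tz":0,"roll":0,"claw":0},{"tx":0,"ty":0,"tz":0,"roll":0,"claw":0}]'
```

```text
clock: 21.25
tool_pos: [501.8, 200.6, 267.8]
eef_rot: [180.0, 0.1, 179.0]
force: [0.6, -0.3, -0.0]
finger_gap: 42.6
grasp_force: 0.0
clock: 22.5
tool_pos: [501.7, 200.6, 267.5]
eef_rot: [180.0, 0.0, 179.0]
force: [-0.3, 1.8, 4.7]
finger_gap: 32.6
grasp_force: 59.6
```

```bash
python3 -m inch '[{"tx":0,"ty":0,"tz":-0.03,"roll":0,"claw":0},{"tx":0,"ty":0,"tz":-0.06,"roll":0,"claw":0},{"tx":0,"ty":0,"tz":-0.1,"roll":0,"claw":0},{"tx":0,"ty":0,"tz":-0.14,"roll":0,"claw":0},{"tx":0,"ty":0,"tz":-0.15,"roll":0,"claw":0},{"tx":0,"ty":0,"tz":-0.15,"roll":0,"claw":0},{"tx":0,"ty":0,"tz":-0.12,"roll":0,"claw":0},{"tx":0,"ty":0,"tz":-0.08,"roll":0,"claw":0},{"tx":0,"ty":0,"tz":-0.04,"roll":0,"claw":0},{"tx":0,"ty":0,"tz":0,"roll":0,"claw":0}]'
python3 - <<'E'
from h import *
print(onz("scene",(111.6,255.4),110),onz("scene",(112.7,257.4),110),onz("top",(408.8,177.5),110))
for c in("scene","top"):
    im=env.camera(c); cv2.imwrite(f"pics/{c}4.png",im)
    for l in("jar_rim","tile_top","jar"):print(c,l,[(np.round(np.array(d["location"])*[560,420],1).tolist(),round(d["p"],2)) for d in env.tip_of(c,l)][:2])
plan(600,-322,395,179)
E
```

```text
clock: 23.75
tool_pos: [501.5, 200.6, 397.8]
eef_rot: [-180.0, -0.0, 179.0]
force: [0.5, 0.6, -0.8]
finger_gap: 32.7
grasp_force: 59.5
[ 597.66747184 -320.60881039  110.        ] [ 603.50215466 -317.63341214  110.        ] [ 591.66142729 -322.61573188  110.        ]
scene jar_rim [([176.5, 273.2], 0.74), ([112.6, 258.2], 0.62)]
scene tile_top [([283.1, 316.6], 0.6), ([353.2, 172.7], 0.53)]
scene jar [([126.3, 289.7], 0.83)]
top jar_rim [([407.3, 176.7], 0.83)]
top tile_top [([409.5, 174.2], 0.39)]
top jar [([399.1, 185.3], 0.82)]
t 24.15 pos [501.5 200.6 397.4] rot [-180.   -0.  179.] F [-0.1 -0.4 -0.7] gap 32.6 gf 59.5
units tx ty tz [-0.7155 -3.4723  0.0161] roll 0.0002 mm [-107.3 -520.8    2.4]
```

```bash
python3 -m inch '[{"tx":-0.02,"ty":-0.1,"tz":0,"roll":0,"claw":0},{"tx":-0.04,"ty":-0.2,"tz":0,"roll":0,"claw":0},{"tx":-0.06,"ty":-0.3,"tz":0,"roll":0,"claw":0},{"tx":-0.08,"ty":-0.37,"tz":0,"roll":0,"claw":0},{"tx":-0.08,"ty":-0.37,"tz":0,"roll":0,"claw":0},{"tx":-0.08,"ty":-0.37,"tz":0,"roll":0,"claw":0},{"tx":-0.08,"ty":-0.37,"tz":0,"roll":0,"claw":0},{"tx":-0.08,"ty":-0.37,"tz":0,"roll":0,"claw":0},{"tx":-0.06,"ty":-0.3,"tz":0,"roll":0,"claw":0},{"tx":-0.04,"ty":-0.25,"tz":0,"roll":0,"claw":0}]'
python3 -c "
from h import *
plan(597,-321,395,179)"
```

```text
clock: 25.4
tool_pos: [586.4, -253.9, 397.6]
eef_rot: [-180.0, -0.0, 178.9]
force: [0.1, 0.9, -1.2]
finger_gap: 32.6
grasp_force: 59.7
t 25.4 pos [ 586.4 -253.9  397.6] rot [-180.    -0.   178.9] F [ 0.1  0.9 -1.2] gap 32.6 gf 59.7
units tx ty tz [-0.0787 -0.4456  0.0178] roll -0.0003 mm [-11.8 -66.8   2.7]
```

```bash
python3 -m inch '[{"tx":-0.025,"ty":-0.15,"tz":0,"roll":0,"claw":0},{"tx":-0.02,"ty":-0.12,"tz":0,"roll":0,"claw":0},{"tx":-0.02,"ty":-0.09,"tz":0,"roll":0,"claw":0},{"tx":-0.01,"ty":-0.05,"tz":0,"roll":0,"claw":0},{"tx":0,"ty":-0.02,"tz":0,"roll":0,"claw":0},{"tx":0,"ty":0,"tz":0.02,"roll":0,"claw":0},{"tx":0,"ty":0,"tz":0,"roll":0,"claw":0},{"tx":0,"ty":0,"tz":0,"roll":0,"claw":0},{"tx":0,"ty":0,"tz":0,"roll":0,"claw":0},{"tx":0,"ty":0,"tz":0,"roll":0,"claw":0}]'
python3 - <<'E'
from h import *
plan(597,-321,395,179)
s=env.camera("scene");cv2.imwrite("pics/s5.png",s)
print(proj("scene",(597,-321,214)),proj("scene",(597,-321,134)))
a=cv2.resize(s[180:310,70:170],(600,780),interpolation=cv2.INTER_CUBIC)
cv2.imwrite("pics/jar5.png",cv2.resize(s[190:310,75:165],(450,600),interpolation=cv2.INTER_CUBIC))
E
```

```text
clock: 26.65
tool_pos: [597.1, -315.5, 394.9]
eef_rot: [-180.0, 0.0, 179.0]
force: [1.0, 0.8, -0.5]
finger_gap: 32.1
grasp_force: 59.7
t 26.65 pos [ 597.1 -315.5  394.9] rot [-180.    0.  179.] F [ 1.   0.8 -0.5] gap 32.1 gf 59.7
units tx ty tz [ 0.0002 -0.0364 -0.0005] roll 0.0002 mm [ 0.  -5.5 -0.1]
[ 97.45842721 217.8189887 ] [108.42374954 247.09728137]
```

View pics/jar5.png

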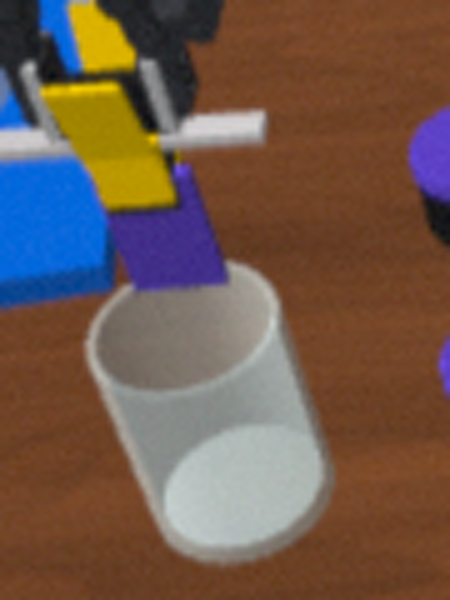

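The tile's lower edge centre is at about (111.4,246.8). The rim centre is at (111.5,255.6), so it needs only about 5.5 mm more in -y before lowering.

```bash
python3 -m inch '[{"tx":0,"ty":-0.02,"tz":0,"roll":0,"claw":0},{"tx":0,"ty":-0.016,"tz":0.03,"roll":0,"claw":0},{"tx":0,"ty":0,"tz":0.07,"roll":0,"claw":0},{"tx":0,"ty":0,"tz":0.1,"roll":0,"claw":0},{"tx":0,"ty":0,"tz":0.12,"roll":0,"claw":0},{"tx":0,"ty":0,"tz":0.12,"roll":0,"claw":0},{"tx":0,"ty":0,"tz":0.1,"roll":0,"claw":0},{"tx":0,"ty":0,"tz":0.06,"roll":0,"claw":0},{"tx":0,"ty":0,"tz":0.03,"roll":0,"claw":0},{"tx":0,"ty":0,"tz":0.01,"roll":0,"claw":0}]'
python3 -m inch '[{"tx":0,"ty":0,"tz":0.006,"roll":0,"claw":0},{"tx":0,"ty":0,"tz":0.006,"roll":0,"claw":0},{"tx":0,"ty":0,"tz":0.005,"roll":0,"claw":0},{"tx":0,"ty":0,"tz":0,"roll":0,"claw":0},{"tx":0,"ty":0,"tz":0,"roll":0,"claw":0},{"tx":0,"ty":0,"tz":0,"roll":0,"claw":0},{"tx":0,"ty":0,"tz":0,"roll":0,"claw":0},{"tx":0,"ty":0,"tz":0,"roll":0,"claw":0},{"tx":0,"ty":0,"tz":0,"roll":0,"claw":0},{"tx":0,"ty":0,"tz":0,"roll":0,"claw":0}]'
```

```text
clock: 27.95
tool_pos: [597.1, -321.1, 299.0]
eef_rot: [-180.0, 0.0, 179.0]
force: [0.7, 0.7, -0.8]
finger_gap: 32.3
grasp_force: 59.7
clock: 29.2
tool_pos: [597.0, -321.0, 296.2]
eef_rot: [180.0, -0.0, 179.0]
force: [0.3, 0.1, -1.7]
finger_gap: 32.6
grasp_force: 59.7
```

```bash
python3 -m inch '[{"tx":0,"ty":0,"tz":0.006,"roll":0,"claw":0},{"tx":0,"ty":0,"tz":0.006,"roll":0,"claw":0},{"tx":0,"ty":0,"tz":0.006,"roll":0,"claw":0},{"tx":0,"ty":0,"tz":0,"roll":0,"claw":0},{"tx":0,"ty":0,"tz":0,"roll":0,"claw":0},{"tx":0,"ty":0,"tz":0,"roll":0,"claw":0},{"tx":0,"ty":0,"tz":0,"roll":0,"claw":0},{"tx":0,"ty":0,"tz":0,"roll":0,"claw":0},{"tx":0,"ty":0,"tz":0,"roll":0,"claw":0},{"tx":0,"ty":0,"tz":0,"roll":0,"claw":0}]'
```

```text
clock: 30.45
tool_pos: [597.0, -321.0, 293.6]
eef_rot: [180.0, 0.0, 179.0]
force: [-0.4, 1.1, -0.9]
finger_gap: 32.5
grasp_force: 59.7
```

```bash
python3 -m inch '[{"tx":0,"ty":0,"tz":0.006,"roll":0,"claw":0},{"tx":0,"ty":0,"tz":0.006,"roll":0,"claw":0},{"tx":0,"ty":0,"tz":0.004,"roll":0,"claw":0},{"tx":0,"ty":0,"tz":0,"roll":0,"claw":0},{"tx":0,"ty":0,"tz":0,"roll":0,"claw":0},{"tx":0,"ty":0,"tz":0,"roll":0,"claw":0},{"tx":0,"ty":0,"tz":0,"roll":0,"claw":0},{"tx":0,"ty":0,"tz":0,"roll":0,"claw":0},{"tx":0,"ty":0,"tz":0,"roll":0,"claw":0},{"tx":0,"ty":0,"tz":0,"roll":0,"claw":0}]'
```

```text
clock: 31.7
tool_pos: [597.2, -321.1, 292.5]
eef_rot: [-180.0, 0.0, 179.0]
force: [-2.9, 1.8, 6.0]
finger_gap: 32.4
grasp_force: 60.4
```

```bash
python3 -m inch '[{"tx":0,"ty":0,"tz":0,"roll":0,"claw":0.38},{"tx":0,"ty":0,"tz":0,"roll":0,"claw":0.4},{"tx":0,"ty":0,"tz":0,"roll":0,"claw":0.42},{"tx":0,"ty":0,"tz":0,"roll":0,"claw":0.46},{"tx":0,"ty":0,"tz":0,"roll":0,"claw":0.52},{"tx":0,"ty":0,"tz":0,"roll":0,"claw":0.6},{"tx":0,"ty":0,"tz":0,"roll":0,"claw":0.7},{"tx":0,"ty":0,"tz":0,"roll":0,"claw":0.8},{"tx":0,"ty":0,"tz":0,"roll":0,"claw":0.9},{"tx":0,"ty":0,"tz":0,"roll":0,"claw":1}]'
python3 -m inch '[{"tx":0,"ty":0,"tz":0,"roll":0,"claw":1},{"tx":0,"ty":0,"tz":0,"roll":0,"claw":1},{"tx":0,"ty":0,"tz":-0.03,"roll":0,"claw":1},{"tx":0,"ty":0,"tz":-0.06,"roll":0,"claw":1},{"tx":0,"ty":0,"tz":-0.1,"roll":0,"claw":1},{"tx":0,"ty":0,"tz":-0.2,"roll":0,"claw":1},{"tx":0,"ty":0,"tz":-0.2,"roll":0,"claw":1},{"tx":0,"ty":0,"tz":-0.2,"roll":0,"claw":1},{"tx":0,"ty":0,"tz":-0.1,"roll":0,"claw":1},{"tx":0,"ty":0,"tz":0,"roll":0,"claw":1}]'
python3 - <<'E'
from h import *
plan(597,-321,395,179)
s=env.camera("scene");t=env.camera("top");cv2.imwrite("pics/s6.png",s);cv2.imwrite("pics/t6.png",t)
np.set_printoptions(precision=1,suppress=True)
def blob(im,z0,lo,hi,c):
    x,y=z0; w=im[y-50:y+60,x-45:x+45];m=cv2.inRange(cv2.cvtColor(w,cv2.COLOR_BGR2HSV),lo,hi)
    n,l,st,ce=cv2.connectedComponentsWithStats(m)
    for i in range(1,n):
        if st[i,4]>12: print(c,st[i]+[x-45,y-50,0,0,0],ce[i]+[x-45,y-50])
blob(s,(112,255),(22,120,90),(35,255,255),"yellow"); blob(s,(112,255),(120,60,40),(140,255,255),"purple")
print("expected tails mid, bar, tile top, tile bottom",[proj("scene",(597,-321,z)) for z in(148,112.5,94.5,32.5)])
for c in("scene","top"):
    if c=="top": env.camera(c)
    for l in("clip","clip_tab","jar_rim","jar","tile_top"):print(c,l,[(np.round(np.array(d["location"])*[560,420],1).tolist(),round(d["p"],2)) for d in env.tip_of(c,l)][:5])
E
```

```text
clock: 32.95
tool_pos: [597.0, -321.0, 291.1]
eef_rot: [-180.0, -0.0, 179.0]
force: [-0.3, 0.1, -0.1]
finger_gap: 85.5
grasp_force: 0.0
clock: 34.2
tool_pos: [597.2, -321.1, 426.4]
eef_rot: [-179.9, 0.1, 179.0]
force: [0.2, -0.6, -0.2]
finger_gap: 85.5
grasp_force: 0.0
t 34.2 pos [ 597.2 -321.1  426.4] rot [-1.799e+02  1.000e-01  1.790e+02] F [ 0.2 -0.6 -0.2] gap 85.5 gf 0.0
units tx ty tz [0.0017 0.0011 0.2096] roll 0.0002 mm [ 0.3  0.2 31.4]
yellow [100 229  17  15 197] [108. 236.]
yellow [ 96 246  24  21 308] [108. 256.]
purple [119 259   4   5  17] [120.6 260.7]
purple [118 269   7  10  29] [120.5 274.3]
expected tails mid, bar, tile top, tile bottom [array([106.6, 242.2]), array([111.1, 254.3]), array([113.3, 260.2]), array([120.5, 279.3])]
scene clip [([112.2, 252.9], 0.92), ([209.1, 189.6], 0.82), ([227.2, 297.1], 0.7), ([328.6, 271.9], 0.66), ([260.2, 197.0], 0.65)]
scene clip_tab [([221.4, 288.4], 0.97), ([329.2, 265.4], 0.86), ([208.2, 188.9], 0.81), ([110.3, 246.8], 0.78), ([261.6, 186.5], 0.62)]
scene jar_rim [([112.5, 254.8], 0.76)]
scene jar [([125.9, 288.7], 0.92)]
scene tile_top []
top clip [([249.9, 173.0], 0.85), ([327.0, 158.1], 0.6), ([291.3, 265.9], 0.48)]
top clip_tab [([289.3, 267.8], 0.59), ([248.6, 169.7], 0.57), ([328.3, 158.1], 0.55)]
top jar_rim []
top jar [([359.5, 193.4], 0.48)]
top tile_top []
```

The clip is detected at (112.2,252.9) and the rim at (112.5,254.8). The tails and tile sit where a straight-hanging clip should project, so I'm handing in.

```bash
python3 -c "
from workcell import env
print(env.job_done())"
```

```text
the job is handed in; nothing more can be done
None
```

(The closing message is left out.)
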